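# Show the roller rail to the inspection camera

### The job

Start the inspection by pressing the steel plunger head down to its stop for a moment; then take the black rail with the two side rollers out of the work nest and hold it up to the camera: its middle 160 mm straight above the centre of the white target disc, level from end to end and right way up, rolled over so that its roller side squarely faces the lens, which looks down at a 30 degree slant. Finish while still holding it there, still, in the gripper; leave the other two rails in their slots and do not touch the camera.

Things in the scene. Friction and masses are not known exactly. Their poses are not given: they have to be found in the camera images.
- plunger (a joint): spring plunger: travel in m, 0 = up (rest), 0.014 = at its stop, moving straight down; the spring pushes back with about 3 N at first and 9 N at the stop. Counts as pressed beyond 0.0115 for 0.2 s.
- plunger_top (a point): centre of the top of the plunger's round steel head (36 mm across, 11 mm thick, top face 20 mm across, 65 mm above the table when up). It stands on a fixed grey block 70 x 70 x 22 mm, on the robot's right. z up.
- roller_rail: the rail to show: black bar 170 (x) x 20 (y) x 24 (z) mm, about 160 g, with two steel rollers 23 mm across on its +y side, 68 mm either side of the middle, standing out 12 mm from that side. Origin: centre of its underside. It lies with z up. The middle 74 mm are free between the nest's bars, to be gripped there across the 20 mm width from above.
- rail_mid (a point): the middle of the roller rail: 12 mm above the centre of its underside.
- rail_roller (a point): the roller at the rail's +x end: rail frame (68, 16, 12) mm.
- plain_rail: a rail of the same size, 170 x 20 x 24 mm, black, with nothing on it; leave it. Origin: centre of its underside, x along it.
- bracket_rail: a rail of the same size with a steel angle bracket on top of its +x end, rising 21 mm above the rail; leave it. Origin: centre of its underside, x along it.
- nest: fixed work nest: plate 130 (x) x 230 (y) x 8 mm, two grey slotted bars along y at x = -42 and 42 mm, 10 mm thick. Three slots 24 mm wide, 80 mm apart, floor 28 mm and sides up to 38 mm above the table, hold the rails along x in any order, undersides 28 mm above the table, their +y sides towards the nest's +y. Origin: centre of its underside.
- station: fixed inspection station on the robot's left: grey base 100 (x) x 275 (y) x 10 mm reaching from y = -45 to +230 mm, white target disc 60 mm across centred on the origin (top at 12 mm), post 20 mm thick and 285 mm high at y = 205 mm carrying the camera. Origin: underside of the base, under the disc's centre; the camera stands on its +y side.
- camera_head: white camera, round lens hood 68 mm across with a light ring. Origin: centre of the lens front, 140 mm from the focus point. x level, across the view; y from the focus point along the optical axis into the camera, 30 degrees above level; z square to both, upward, leaning away from the camera. The roller rail is shown rightly when its x, y, z axes point like these.
- focus (a point): the point in the air where the middle of the rail belongs: 160 mm straight above the disc's centre (172 mm above the table); axes as camera_head.
- disc (a point): centre of the top of the white target disc, 12 mm above the table.
There are look-alikes about, which are no part of the job. Leave any blue or yellow look-alike of the roller_rail alone.

How it is judged:
On the way, in this order (a step that is already met when the one before it is completed fails the run):
1. the plunger head is pressed down to its stop (value of joint plunger above 0.0115 m), for 0.2 s.
2. the roller rail is lifted clear of the nest in the fingers (height (world z) of rail_mid above 0.09 m and contact force between the fingers and roller_rail above 1 N), for 0.2 s.
At the end, for the whole second after the job is handed in: Roller rail held still in the fingers, carried by nothing else, its middle within 22 mm of the focus point, long axis and roller side within 0.2 rad (11 degrees) of square to the lens, rollers towards it, right way up; the other two rails within 20 mm of where they lay (distance between rail_mid and focus below 0.022 m and angle between the x axis of roller_rail and the x axis of camera_head, either way round below 0.2 rad and angle between the y axis of roller_rail and the y axis of camera_head, either way round below 0.2 rad and x of rail_roller in the frame of focus above 0.03 m and contact force between the fingers and roller_rail above 1 N and linear speed of roller_rail below 0.03 m/s and contact force between roller_rail and station below 0.3 N and contact force between roller_rail and camera_head below 0.3 N and contact force between roller_rail and nest below 0.3 N and distance of each of plain_rail, bracket_rail from where it was at the start of the episode below 0.02 m); the arm keeps its last pose, push and grip.
It fails at once if the camera is touched (contact force between camera_head and anything else above 1 N).
It fails at once if another rail is pulled out of its slot (distance of any of plain_rail, bracket_rail from where it was at the start of the episode above 0.03 m).
It also fails if it takes over 42 s, if anything falls off the work surface, if the arm or the gripper's body presses on something with over 40 N, if the wrist force passes 120 N, or if a joint passes its speed limit or range.

### The arm

A 6-joint arm with a two-finger parallel gripper is mounted at the origin on the work surface. World frame = base frame: x ahead of the robot, y to its left, z up, the work surface at z = 0. Lengths are in m, angles in rad, forces in N, time in s.
With the tool pointing down it reaches from about 0.325 to 0.875 m from the base axis. Payload 4.4 kg.
Tool frame: the origin (TCP) lies at the very end of the fingers, on their centre line; the grasp point (between the pads) lies 19 mm behind it; z points along the fingers, y is the line along which they close (so a half turn about z gives the same grasp; the last joint's range is limited). The gripper opens to 85 mm and grips with 20 to 120 N. Pads are 22 mm wide; open, the fingers measure 114 mm over their backs; the gripper's body (76 mm by 85 mm) begins 54 mm behind the grasp point. The pads swing forward as they close: fully open they stand 13 mm farther back than shut.
Start: joints at [-1.482, 0.207, 1.542, -0, 1.393, -0.15], TCP at [0.136, -0.559, 0.207] pointing down, gripper open.
Joint ranges: [-2.73, 2.73], [-0.86, 2.22], [0.23, 2.46], [-1.11, 4.25], [0.08, 2.63], [-2.82, 2.82]. Speed limits (rad/s): [2.79, 2.79, 3.14, 3.14, 3.14, 3.14].

### API

Orientations are given as a unit quaternion [w, x, y, z].
In Python, from workcell import arm gives the robot as it stands. The module is installed in compiled form; this text tells all that it offers.
- The arm moves only by the tool apply_moves, never from a script. Its argument "moves" is a list of rows, each a list of 3 entries, a list of its own where there are three numbers: the finger opening in cm, from 0 to 8.54, then the shift along the tool's x, y, z in cm, then the turn about the tool's z in rad. A call has 1 to 5 rows; each row is the pose to reach, as a shift and turn from the pose commanded when the call began, along the tool's axes at that moment; what a row does not reach only later rows make up. A row lasts 1/12 s, in which the tool goes at most 41.7 mm and 7.16 degrees, less where a joint would pass 70% of its speed; a pose out of reach is approached as far as the arm can. A call with a gripper value outside its range is refused whole. The fingers move at their own pace and stop on an object; "newtons" is the grip in N (left out, the last holds). Time passes only in rows, so rows that repeat a pose let the fingers close. It gives the time, the measured TCP pose, the force, the opening and the grip force at its end, in the units of the state.
- arm.get_state(): the state, without advancing time (a new reading comes with each control period).
- arm.snapshot(name): name is "scene" or "top" or "wrist"; returns a dict with "pixels" (420x560x3 uint8, red, green, blue), "depth" (420x560 float32, m along the optical axis (not along the pixel's ray), 0 where there is no reading), "mtx" (3x3 intrinsics, pixels), "rvec" (rotation vector, rad) and "tvec" (3), from world to camera coordinates, as OpenCV has them. Camera axes: x right, y down, z forward; pixel columns grow to the right and rows downward; lengths in m; the calibration is good to about 2 mm. A picture is of the moment at which its call begins.
- arm.close_job(): hands the job in; it is judged then, once.
Trained networks look in a picture, given as the dict that the camera call returned (one of the last four; its "shot" number tells which), for a name from the list of things; names that differ only in an ending like _2 or _b are one class to them, and where a whole thing is asked for, a point or a joint stands for the part that bears it (a point fixed in the world has none). Each returns a list of dicts, best first, with "confidence" (0 to 1); they miss things now and then, are a little off and sometimes report something else, mostly with a low value. They report only what shows in the picture. A call takes as long as a camera call. They do not tell look-alikes from the thing itself.
- arm.outline_of(picture, target): "pixels" (420x560 bool, what is visible of it) and "xy" ([column, row] in pixels, amid what is visible of it).
The state is a dict: "t": time; "q": joint angles; "dq": joint speeds; "effort": joint torques, N m; "position": TCP position; "ee_rot": TCP orientation; "ft_force": force on the tool from outside, world axes, zero at the start; "torque": the same for the moment, N m; "width": finger opening in m; "finger_force": force on a finger pad.
Only numpy, scipy, OpenCV 4.12 (cv2) and the standard library are available. Lean on these libraries where they do the work, as an engineer would, in place of code of your own. Each camera call takes 0.05 s, during which the arm holds its last target. There are 200 camera calls.

## Working session

There is one attempt and no reset: what is moved stays moved. The work goes in short steps, Python scripts to look and compute and a tool call to move; the robot and the scene stay as the last step left them, time stands still between calls to the robot, and variables do not carry over. Pictures are saved under pics/ and viewed, at most 10 in all, crops included, and the job is handed in when it is done.

Besides the shell and the picture viewer there is one more tool, called after "Call:" as name([rows], argument=value, ...), one row to a line, values as JSON. apply_moves: Moves the arm, as the interface text tells. Its arguments: {"type":"object","properties":{"moves":{"type":"array","items":{"type":"array"}},"newtons":{"type":"number"}},"required":["moves"]}

```bash
mkdir -p pics
cat > h.py <<'E'
import numpy as np, cv2
from workcell import arm
def cam(s):
    R=cv2.Rodrigues(np.array(s["rvec"],float))[0]; return R,np.array(s["tvec"],float).ravel(),np.array(s["mtx"])
def cloud(s):
    R,t,K=cam(s); d=s["depth"]; v,u=np.mgrid[:d.shape[0],:d.shape[1]]
    p=np.stack([(u-K[0,2])/K[0,0]*d,(v-K[1,2])/K[1,1]*d,d],-1)
    w=(p-t)@R; w[d<=0]=np.nan; return w
def save(n,im,k=1): cv2.imwrite("pics/"+n,cv2.resize(im[:,:,::-1],None,fx=k,fy=k,interpolation=cv2.INTER_CUBIC))
E
python3 - <<'E'
from h import *
st=arm.get_state(); print({k:np.round(v,4).tolist() for k,v in st.items()})
for n in ["scene","top"]:
    s=arm.snapshot(n); save(n+"0.png",s["pixels"]); np.savez(n+"0.npz",**s)
    w=cloud(s)
    for t in ["roller_rail","plunger","plain_rail","bracket_rail","nest","station","camera_head"]:
        for o in arm.outline_of(s,t)[:3]:
            m=o["pixels"]; print(n,t,round(o["confidence"],2),np.round(o["xy"]),m.sum(),np.round(np.nanmedian(w[m],0),3))
E
```

```text
{'t': 0.0, 'q': [-1.4825, 0.2074, 1.543, 0.0, 1.3935, -0.1505], 'dq': [0.0007, 0.0015, -0.0014, 0.0007, 0.0025, -0.0003], 'effort': [-0.0007, -38.3036, -29.1596, -0.0006, 0.0105, -0.0], 'position': [0.1359, -0.5579, 0.2056], 'ee_rot': [-0.0012, 0.9929, 0.1191, 0.0001], 'ft_force': [0.1879, -0.4892, -0.3075], 'torque': [0.0176, -0.0147, 0.0036], 'finger_force': 0.0, 'width': 0.0851}
scene roller_rail 0.9 [265. 142.] 601 [0.311 0.308 0.018]
scene roller_rail 0.74 [122. 340.] 652 [ 0.339 -0.386  0.022]
scene roller_rail 0.7 [213. 242.] 485 [ 0.372 -0.06   0.021]
scene plunger 0.66 [201. 367.] 217 [ 0.538 -0.353  0.062]
scene plunger 0.27 [292. 248.] 731 [0.571 0.005 0.048]
scene plain_rail 0.97 [271. 306.] 848 [ 0.6   -0.151  0.049]
scene plain_rail 0.5 [339. 148.] 3842 [0.522 0.377 0.01 ]
scene bracket_rail 0.56 [295. 251.] 710 [0.577 0.006 0.048]
scene nest 0.61 [280. 290.] 2655 [ 0.588 -0.095  0.007]
scene nest 0.43 [355.  83.] 998 [0.527 0.4   0.279]
scene station 0.74 [340. 150.] 3739 [0.522 0.377 0.01 ]
scene camera_head 0.84 [352.  84.] 1030 [0.527 0.402 0.275]
top roller_rail 0.65 [304. 193.] 500 [ 0.582 -0.068  0.051]
top roller_rail 0.64 [300. 258.] 507 [ 0.37  -0.057  0.022]
top roller_rail 0.61 [406. 274.] 521 [ 0.334 -0.382  0.023]
top plunger 0.54 [399. 207.] 112 [ 0.535 -0.353  0.063]
top plain_rail 0.83 [330. 185.] 411 [ 0.594 -0.147  0.051]
top bracket_rail 0.97 [282. 196.] 354 [0.556 0.008 0.052]
top bracket_rail 0.45 [112. 194.] 996 [0.516 0.404 0.288]
top nest 0.72 [300. 190.] 2167 [ 0.579 -0.057  0.008]
top station 0.98 [154. 203.] 3827 [0.51  0.369 0.011]
top camera_head 0.65 [112. 196.] 1015 [0.516 0.404 0.288]
```

```bash
python3 -c "
import cv2;a=cv2.imread('pics/scene0.png');b=cv2.imread('pics/top0.png');print(a.shape)"
```

```text
(420, 560, 3)
```

View pics/scene0.png

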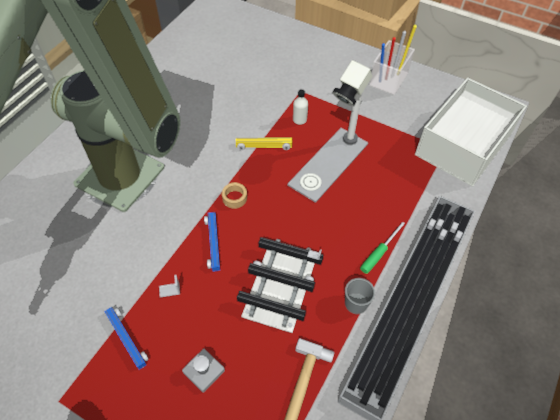

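View pics/top0.png

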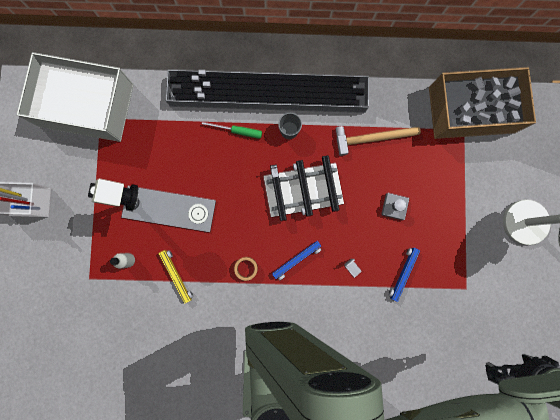

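Run:
```python
from h import *
import json
z=np.load("scene0.npz"); z={k:z[k] for k in z}; t=dict(np.load("top0.npz"))
ws,wt=cloud(z),cloud(t)
save("crop1.png",np.hstack([cv2.resize(z["pixels"][225:340,225:340],(400,400),interpolation=2),cv2.resize(t["pixels"][145:230,255:355],(400,400),interpolation=2)]))
for n,w in (("scene",ws),("top",wt)):
    x,y,h=w[...,0],w[...,1],w[...,2]
    # rails top at 52mm
    m=(abs(h-.052)<.006)&(x>.45)&(x<.72)&(y>-.25)&(y<.1)
    k,l,s,c=cv2.connectedComponentsWithStats(m.astype(np.uint8))
    for i in range(1,k):
        if s[i,4]>60:
            p=w[l==i][:,:2].astype(np.float32); r=cv2.minAreaRect(p); print(n,"rail",s[i,4],np.round(c[i]),np.round(r[0],4),np.round(r[1],4),round(r[2],1),np.round(p.mean(0),4),h[l==i].mean().round(4))
    m=(h>.058)&(h<.075)&(x>.45)&(x<.62)&(y<-.28)&(y>-.45)
    p=w[m]; print(n,"plunger",m.sum(),p.mean(0).round(4),np.ptp(p,0).round(3),"centre minmax",((p.max(0)+p.min(0))/2).round(4))
    # station base h~.010
    m=(abs(h-.010)<.004)&(x>.38)&(x<.65)&(y>.22)&(y<.56)
    k,l,s,c=cv2.connectedComponentsWithStats(m.astype(np.uint8)); i=1+s[1:,4].argmax()
    r=cv2.minAreaRect(w[l==i][:,:2].astype(np.float32)); print(n,"base",np.round(r[0],4),np.round(r[1],4),round(r[2],1))
    m=(l==i)
    P=(z if n=="scene" else t)["pixels"]; g=P.min(-1)>205
    mm=g&(h<.02)&(x>.4)&(x<.62)&(y>.2)&(y<.4); p=w[mm]; print(n,"disc",mm.sum(),((np.percentile(p,98,0)+np.percentile(p,2,0))/2).round(4),np.ptp(p,0).round(3),np.median(p[:,2]).round(4))
    m=(h>.2)&(x>.4)&(x<.65)&(y>.3)&(y<.55); p=w[m]; print(n,"cam",p.min(0).round(3),p.max(0).round(3))
```

```text
scene rail 471 [291. 249.] [0.5668 0.0064] [0.1703 0.0253] 11.7 [0.5675 0.0066] 0.0503
scene rail 551 [282. 276.] [ 0.5824 -0.0663] [0.1693 0.0325] 12.3 [ 0.585 -0.07 ] 0.0501
scene rail 566 [272. 304.] [ 0.5996 -0.1492] [0.1695 0.0224] 11.7 [ 0.6018 -0.149 ] 0.0502
scene plunger 187 [ 0.5388 -0.3542  0.0626] [0.034 0.034 0.011] centre minmax [ 0.5385 -0.354   0.0636]
scene base [0.5142 0.3464] [0.2641 0.102 ] 82.3
scene disc 218 [0.4983 0.2515 0.0092] [0.06  0.059 0.016] 0.0097
scene cam [0.484 0.352 0.201] [0.556 0.466 0.31 ]
top rail 379 [330. 183.] [ 0.5972 -0.1475] [0.1694 0.0205] 12.0 [ 0.5959 -0.1476] 0.0515
top rail 398 [304. 188.] [ 0.5792 -0.0651] [0.1693 0.0299] 11.9 [ 0.5783 -0.0687] 0.0514
top rail 346 [278. 194.] [0.5589 0.0075] [0.1592 0.02  ] 12.0 [0.5582 0.0075] 0.0516
top plunger 113 [ 0.5365 -0.3525  0.0633] [0.034 0.033 0.011] centre minmax [ 0.5366 -0.3523  0.0639]
top base [0.5098 0.3473] [0.2671 0.1013] 82.5
top disc 220 [0.4974 0.2514 0.0112] [0.056 0.056 0.013] 0.0112
top cam [0.48  0.355 0.239] [0.55  0.472 0.313]
```

View pics/crop1.png

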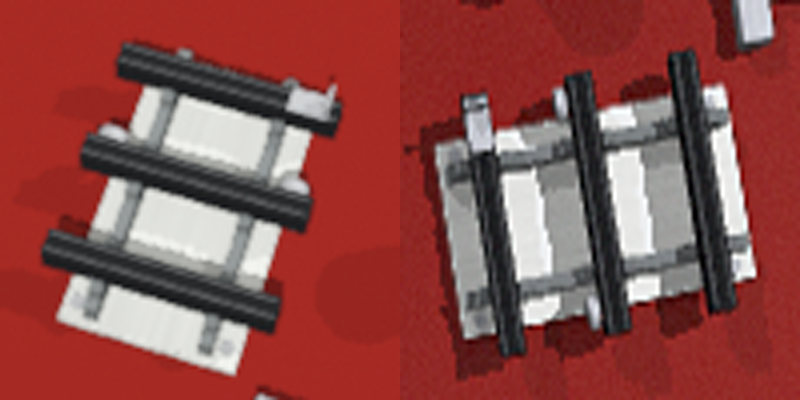

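In the scene picture, the candidates are the nest rails at (290,250) with the bracket, (282,276) and (272,306) plain, the blue look-alikes at (213,242) and (125,338), and the yellow one at (264,143). In the crop, two steel rollers show on the left (+y) side of the middle nest rail, so that is the one. Plunger first.

Call:
apply_moves([
  [0,[4,-0.96,0.8],0],
  [0,[8,-1.92,1.6],0],
  [0,[12,-2.88,2.4],0],
  [0,[16,-3.84,3.2],0],
  [0,[20,-4.8,4],0],
], newtons=60)

```text
t: 1.22
position: [0.3193, -0.4644, 0.1669]
ee_rot: [0.0, 0.993, 0.119, 0.0]
ft_force: [0.5, -0.9, -0.3]
width: 0.0257
finger_force: 0.0
```

Call:
apply_moves([
  [0,[4,-0.96,0.8],0],
  [0,[8,-1.92,1.6],0],
  [0,[12,-2.88,2.4],0],
  [0,[16,-3.84,3.2],0],
  [0,[20,-4.8,4],0],
])

```text
t: 1.63
position: [0.5016, -0.3707, 0.127]
ee_rot: [0.0, 0.993, 0.119, 0.0]
ft_force: [-0.1, -1.1, -1.3]
width: -0.0001
finger_force: 0.0
```

Call:
apply_moves([
  [0,[2,-0.5,0.5],0],
  [0,[3.9,-0.9,1],0],
  [0,[3.9,-0.9,3],0],
  [0,[3.9,-0.9,4],0],
  [0,[3.9,-0.9,4],0],
])

```text
t: 2.05
position: [0.5335, -0.3519, 0.0836]
ee_rot: [-0.003, 0.993, 0.119, -0.003]
ft_force: [0.0, 0.9, 0.1]
width: -0.0
finger_force: 0.0
```

Call:
apply_moves([
  [0,[0.2,0,2],0],
  [0,[0.2,0,3.2],0],
  [0,[0.2,0,3.8],0],
  [0,[0.2,0,3.8],0],
  [0,[0.2,0,3.8],0],
])

```text
t: 2.47
position: [0.537, -0.3537, 0.0492]
ee_rot: [-0.0, 0.993, 0.119, -0.0]
ft_force: [-0.1, -0.4, -0.2]
width: 0.0002
finger_force: 0.0
```

Call:
apply_moves([
  [0,[0,0,0],0],
  [0,[0,0,0],0],
])

```text
t: 2.63
position: [0.5381, -0.3542, 0.0505]
ee_rot: [0.001, 0.993, 0.119, 0.001]
ft_force: [-0.2, -0.1, -0.3]
width: 0.0002
finger_force: 0.0
```

Run:
```python
from h import *
s=arm.snapshot("scene"); t=arm.snapshot("top"); w=arm.snapshot("wrist")
a=cv2.resize(s["pixels"][310:420,140:260],(400,366)); b=cv2.resize(w["pixels"],(400,300)); b=np.vstack([b,np.zeros((66,400,3),np.uint8)])
save("press.png",np.hstack([a,b]))
st=arm.get_state(); print(st["ft_force"],st["position"],st["effort"])
```

```text
[ 0.76239043 -0.88283989  0.49932304] [ 0.53796504 -0.35385673  0.05013906] [-3.98792303e-02 -4.71139133e+01 -2.56553739e+01 -2.14395615e-03
 -5.33015525e-03 -8.59535180e-05]
```

View pics/press.png

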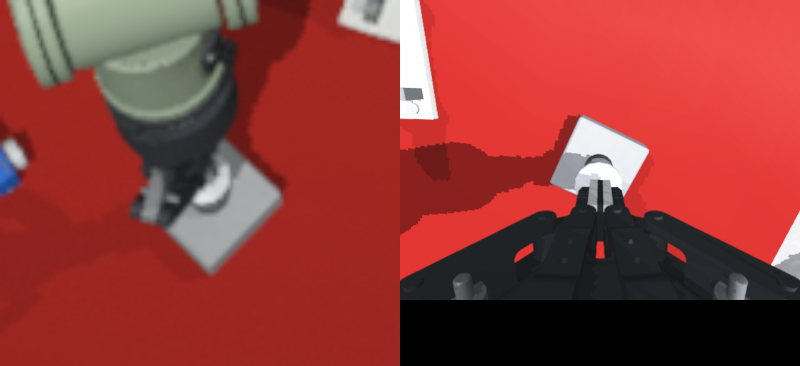

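Run:
```python
from h import *
for n in ("scene","wrist"):
    s=arm.snapshot(n); R,t,K=cam(s); p=arm.get_state()["position"]
    for q in (p,[.5376,-.3532,.065]): print(n,cv2.projectPoints(np.array([q]),s["rvec"],s["tvec"],K,None)[0].ravel())
    w=cloud(s); x,y,h=np.moveaxis(w,-1,0); P=s["pixels"]
    m=(h>.03)&(h<.085)&(abs(x-.53)<.08)&(abs(y+.355)<.08)
    for lo in np.arange(.03,.085,.005):
        mm=m&(h>=lo)&(h<lo+.005)
        if mm.sum()>5: print(lo.round(3),mm.sum(),"x",np.percentile(x[mm],[3,97]).round(3),"y",np.percentile(y[mm],[3,97]).round(3),P[mm].mean(0).round())
```

```text
scene [201.52468567 364.55093532]
scene [200.78017793 362.15223346]
0.03 13 x [0.542 0.55 ] y [-0.365 -0.351] [93. 95. 96.]
0.055 20 x [0.54  0.556] y [-0.37  -0.337] [166. 168. 170.]
0.06 48 x [0.543 0.554] y [-0.369 -0.339] [193. 196. 198.]
wrist [280.93026002 249.85492175]
wrist [280.18933787 261.34131976]
0.03 183 x [0.542 0.549] y [-0.36  -0.341] [112. 116. 121.]
0.055 154 x [0.533 0.554] y [-0.367 -0.335] [187. 190. 196.]
0.06 1499 x [0.532 0.553] y [-0.367 -0.336] [238. 239. 242.]
0.075 105 x [0.542 0.549] y [-0.361 -0.343] [155. 158. 163.]
0.08 242 x [0.541 0.549] y [-0.363 -0.34 ] [ 94.  98. 101.]
```

Run:
```python
from h import *
for n in ("scene","top","wrist"):
    s=arm.snapshot(n); w=cloud(s); x,y,h=np.moveaxis(w,-1,0)
    m=(abs(x-.53)<.09)&(abs(y+.355)<.09)
    print(n)
    for lo in np.arange(.02,.16,.01):
        mm=m&(h>=lo)&(h<lo+.01); vv,uu=np.nonzero(mm)
        if mm.sum()>5: print(lo.round(3),mm.sum(),"x",np.percentile(x[mm],[3,50,97]).round(3),"y",np.percentile(y[mm],[3,50,97]).round(3),"uv",np.median(uu),np.median(vv))
    if n=="wrist":
        d=s["depth"]; print(d[200:300:8,272].round(3),d[200:300:8,290].round(3)); R,t,K=cam(s); print("cam pos",-R.T@t, "fwd",R[2])
```

```text
scene
0.02 286 x [0.528 0.553 0.574] y [-0.39  -0.361 -0.323] uv 207.0 375.0
0.03 11 x [0.541 0.549 0.551] y [-0.366 -0.359 -0.35 ] uv 205.0 371.0
0.05 24 x [0.541 0.55  0.555] y [-0.37  -0.361 -0.341] uv 204.5 369.0
0.06 49 x [0.542 0.549 0.555] y [-0.366 -0.354 -0.338] uv 206.0 366.0
0.08 15 x [0.543 0.549 0.551] y [-0.364 -0.356 -0.34 ] uv 204.0 363.0
0.09 12 x [0.547 0.548 0.551] y [-0.366 -0.358 -0.346] uv 203.0 362.0
0.1 7 x [0.548 0.549 0.55 ] y [-0.367 -0.354 -0.348] uv 203.0 359.0
0.12 31 x [0.546 0.55  0.558] y [-0.385 -0.375 -0.365] uv 198.0 364.0
0.13 22 x [0.545 0.554 0.56 ] y [-0.392 -0.379 -0.366] uv 196.5 366.0
0.14 31 x [0.538 0.557 0.562] y [-0.398 -0.385 -0.302] uv 195.0 367.0
0.15 27 x [0.538 0.558 0.563] y [-0.409 -0.396 -0.346] uv 193.0 369.0
0.16 114 x [0.534 0.553 0.564] y [-0.415 -0.406 -0.296] uv 188.0 372.0
top
0.02 116 x [0.511 0.554 0.573] y [-0.365 -0.329 -0.317] uv 388.0 200.0
0.15 7 x [0.527 0.535 0.538] y [-0.312 -0.308 -0.296] uv 394.0 201.0
0.16 40 x [0.512 0.523 0.536] y [-0.306 -0.298 -0.293] uv 391.0 205.0
wrist
0.02 4991 x [0.513 0.55  0.571] y 
[... 519 characters left out ...]
 uv 280.0 284.0
0.11 1664 x [0.529 0.547 0.554] y [-0.373 -0.352 -0.327] uv 279.0 297.0
0.12 6062 x [0.522 0.544 0.556] y [-0.386 -0.353 -0.319] uv 286.0 315.0
0.13 5191 x [0.522 0.542 0.558] y [-0.391 -0.353 -0.31 ] uv 290.0 331.0
0.14 11092 x [0.525 0.548 0.56 ] y [-0.397 -0.351 -0.303] uv 280.0 356.0
0.15 14842 x [0.532 0.55  0.562] y [-0.403 -0.35  -0.297] uv 280.0 381.0
0.16 10075 x [0.535 0.553 0.562] y [-0.403 -0.35  -0.296] uv 278.0 404.0
[0.    0.201 0.201 0.192 0.162 0.162 0.161 0.143 0.135 0.126 0.122 0.117
 0.107] [0.2   0.202 0.202 0.192 0.163 0.163 0.163 0.143 0.136 0.129 0.121 0.114
 0.108]
cam pos [ 0.60354558 -0.33684032  0.21510175] fwd [-0.26279151 -0.06321688 -0.96277944]
```

The crops show the shut fingers right over the plunger, but still about 10 mm above its head, with no contact force. I'll go down step by step and watch the force.

Call:
apply_moves([
  [0,[0,0,0.5],0],
  [0,[0,0,1],0],
  [0,[0,0,1],0],
])

```text
t: 3.28
position: [0.5377, -0.3535, 0.0385]
ee_rot: [0.0, 0.993, 0.119, 0.0]
ft_force: [0.9, -0.3, 3.1]
width: -0.0
finger_force: 1.5
```

Call:
apply_moves([
  [0,[0,0,0.3],0],
  [0,[0,0,0.5],0],
  [0,[0,0,0.5],0],
])

```text
t: 3.53
position: [0.5378, -0.3536, 0.0344]
ee_rot: [0.0, 0.993, 0.119, 0.0]
ft_force: [-0.8, 0.3, 4.5]
width: 0.0001
finger_force: 2.4
```

Call:
apply_moves([
  [0,[0,0,0.4],0],
  [0,[0,0,0.7],0],
  [0,[0,0,0.7],0],
])

```text
t: 3.78
position: [0.5379, -0.3537, 0.0279]
ee_rot: [0.0, 0.993, 0.119, 0.0]
ft_force: [-0.5, 1.3, 7.7]
width: 0.0003
finger_force: 3.9
```

Call:
apply_moves([
  [0,[0,0,0.2],0],
  [0,[0,0,0.3],0],
  [0,[0,0,0.3],0],
])

```text
t: 4.03
position: [0.5379, -0.3537, 0.0265]
ee_rot: [0.0, 0.993, 0.119, 0.0]
ft_force: [-3.7, 2.7, 11.8]
width: -0.0002
finger_force: 6.3
```

Call:
apply_moves([
  [0,[0,0,0.1],0],
  [0,[0,0,0.2],0],
  [0,[0,0,0.2],0],
  [0,[0,0,0.2],0],
])

```text
t: 4.37
position: [0.538, -0.3539, 0.0264]
ee_rot: [0.0, 0.993, 0.119, 0.0]
ft_force: [-6.3, 5.1, 21.1]
width: 0.0003
finger_force: 10.4
```

Call:
apply_moves([
  [0,[0,0,-4],0],
  [0,[0,0,-8],0],
  [0,[0,0,-12],0],
  [0,[2,2,-15],0],
  [0,[4,4,-17],0],
])

```text
t: 4.78
position: [0.5864, -0.3831, 0.1963]
ee_rot: [0.001, 0.993, 0.119, 0.001]
ft_force: [0.8, -1.2, 0.5]
width: -0.0001
finger_force: 0.0
```

Call:
apply_moves([
  [5,[3,3,0],0],
  [5,[6,6,0],0],
  [5,[9,9,0],0],
  [5,[12,12,0],0],
  [5,[15,15,0],0],
])

```text
t: 5.2
position: [0.7514, -0.4837, 0.1909]
ee_rot: [-0.001, 0.993, 0.119, -0.0]
ft_force: [1.6, -1.1, 0.2]
width: 0.0499
finger_force: 0.0
```

Call:
apply_moves([
  [5,[3,3,0],0],
  [5,[6,6,0],0],
  [5,[9,9,0],0],
  [5,[12,12,0],0],
  [5,[15,15,0],0],
])

```text
t: 5.62
position: [0.786, -0.5024, 0.1706]
ee_rot: [0.013, 0.993, 0.119, 0.015]
ft_force: [0.1, -0.0, 0.9]
width: 0.0503
finger_force: 0.0
```

Call:
apply_moves([
  [5,[15,15,0],0],
  [5,[15,15,0],0],
  [5,[15,15,0],0],
])

```text
t: 5.87
position: [0.8005, -0.5091, 0.1533]
ee_rot: [0.024, 0.992, 0.119, 0.028]
ft_force: [-0.1, 1.3, 0.2]
width: 0.0499
finger_force: 0.0
```

Call:
apply_moves([
  [5,[-3,-3,0],0],
  [5,[-3,-3,0],0],
])

```text
t: 6.03
position: [0.7635, -0.4868, 0.1424]
ee_rot: [0.021, 0.992, 0.119, 0.026]
ft_force: [0.1, 0.5, 0.6]
width: 0.0501
finger_force: 0.0
```

Pushing past reach tilts the tool outward, and the tilt stays afterwards. That gives a way to get the 30° roll later, by pushing out towards azimuth 82°. The fingertips also sit about 25 mm short of the reported TCP, which the press calibrated. Next: go to the rail with the wrist turned by half, so that the last joint stays in range later.

```bash
cat >> h.py <<'E'
from scipy.spatial.transform import Rotation as Ro
def Rst(st=None):
    q=np.array((st or arm.get_state())["ee_rot"]); return Ro.from_quat(np.roll(q,-1))
def plan(dw,turn,n):
    """dw: world shift m, turn: total about tool z; n calls -> shift cm (tool axes) and turn per call"""
    R=Rst()
    for i in range(n):
        print(i,np.round(R.inv().apply(np.array(dw)/n)*100,2),round(turn/n,3)); R=R*Ro.from_rotvec([0,0,turn/n])
def tell():
    st=arm.get_state(); R=Rst(st); M=R.as_matrix(); G=np.array(st["position"])-.0436*M[:,2]
    print("t",st["t"],"tcp",np.round(st["position"],4),"grasp",G.round(4),"z",M[:,2].round(3),"tilt",np.degrees(np.arccos(-M[2,2])).round(1),"lean az",np.degrees(np.arctan2(M[1,2],M[0,2])).round(1),"x az",np.degrees(np.arctan2(M[1,0],M[0,0])).round(1),"q",np.round(st["q"],3),"w",round(st["width"],4),"F",round(st["finger_force"],1))
    return st,M,G
E
python3 - <<'E'
from h import *
st,M,G=tell()
plan(np.array([.582,-.071,.20])-G,-(np.pi+np.radians(12)-np.arctan2(M[1,0],M[0,0])),6)
E
```

```text
t 6.0333 tcp [ 0.7635 -0.4868  0.1424] grasp [ 0.7611 -0.4852  0.1859] z [ 0.057 -0.036 -0.998] tilt 3.8 lean az -32.5 x az 13.7 q [-0.665  0.964  0.54   0.007  1.571  0.667] w 0.0501 F 0.0
0 [-1.25 -7.39 -0.65] -0.519
1 [ 2.58 -7.04 -0.65] -0.519
2 [ 5.73 -4.83 -0.65] -0.519
3 [ 7.37 -1.36 -0.65] -0.519
4 [ 7.08  2.47 -0.65] -0.519
5 [ 4.92  5.66 -0.65] -0.519
```

Call:
apply_moves([
  [5,[-1.2,-7.4,-0.6],-0.52],
  [5,[-1.2,-7.4,-0.6],-0.52],
  [5,[-1.2,-7.4,-0.6],-0.52],
  [5,[-1.2,-7.4,-0.6],-0.52],
  [5,[-1.2,-7.4,-0.6],-0.52],
])

```text
t: 6.45
position: [0.7363, -0.418, 0.1535]
ee_rot: [0.031, 0.928, 0.372, 0.022]
ft_force: [0.8, 0.6, 0.3]
width: 0.0501
finger_force: 0.0
```

Call:
apply_moves([
  [5,[2.6,-7,-0.6],-0.52],
  [5,[2.6,-7,-0.6],-0.52],
  [5,[2.6,-7,-0.6],-0.52],
  [5,[2.6,-7,-0.6],-0.52],
  [5,[2.6,-7,-0.6],-0.52],
])

```text
t: 6.87
position: [0.7068, -0.3495, 0.1535]
ee_rot: [0.035, 0.802, 0.597, 0.013]
ft_force: [0.0, -0.9, 1.2]
width: 0.0501
finger_force: 0.0
```

Call:
apply_moves([
  [5,[5.7,-4.8,-0.6],-0.52],
  [5,[5.7,-4.8,-0.6],-0.52],
  [5,[5.7,-4.8,-0.6],-0.52],
  [5,[5.7,-4.8,-0.6],-0.52],
  [5,[5.7,-4.8,-0.6],-0.52],
])

```text
t: 7.28
position: [0.6768, -0.2809, 0.1543]
ee_rot: [0.037, 0.622, 0.782, 0.004]
ft_force: [-0.3, -0.2, 0.6]
width: 0.0496
finger_force: 0.0
```

Call:
apply_moves([
  [5,[7.4,-1.4,-0.6],-0.52],
  [5,[7.4,-1.4,-0.6],-0.52],
  [5,[7.4,-1.4,-0.6],-0.52],
  [5,[7.4,-1.4,-0.6],-0.52],
  [5,[7.4,-1.4,-0.6],-0.52],
])

```text
t: 7.7
position: [0.646, -0.2117, 0.1553]
ee_rot: [0.036, 0.401, 0.916, -0.005]
ft_force: [0.9, -0.5, 0.6]
width: 0.0499
finger_force: 0.0
```

Call:
apply_moves([
  [5,[7.1,2.5,-0.6],-0.52],
  [5,[7.1,2.5,-0.6],-0.52],
  [5,[7.1,2.5,-0.6],-0.52],
  [5,[7.1,2.5,-0.6],-0.52],
  [5,[7.1,2.5,-0.6],-0.52],
])

```text
t: 8.12
position: [0.6156, -0.1424, 0.1564]
ee_rot: [0.033, 0.152, 0.988, -0.014]
ft_force: [-0.4, -0.6, -0.4]
width: 0.05
finger_force: 0.0
```

Call:
apply_moves([
  [5,[4.9,5.7,-0.6],-0.51],
  [5,[4.9,5.7,-0.6],-0.51],
  [5,[4.9,5.7,-0.6],-0.51],
  [5,[4.9,5.7,-0.6],-0.51],
  [5,[4.9,5.7,-0.6],-0.51],
])

```text
t: 8.53
position: [0.5854, -0.0731, 0.1577]
ee_rot: [0.028, -0.101, 0.994, -0.022]
ft_force: [0.0, -0.5, 0.5]
width: 0.0499
finger_force: 0.0
```

Run:
```python
from h import *
st,M,G=tell()
s=arm.snapshot("wrist"); save("w2.png",s["pixels"])
w=cloud(s); x,y,h=np.moveaxis(w,-1,0)
m=(abs(h-.052)<.006)&(abs(x-.58)<.12)&(abs(y+.07)<.13)
k,l,ss,c=cv2.connectedComponentsWithStats(m.astype(np.uint8))
for i in range(1,k):
    if ss[i,4]>300:
        p=w[l==i]; r=cv2.minAreaRect(p[:,:2].astype(np.float32)); print(ss[i,4],c[i].round(),np.round(r[0],4),np.round(r[1],4),round(r[2],1),p[:,2].mean().round(4))
plan(np.array([.582,-.071,.20])-G,0,1)
```

```text
t 8.5333 tcp [ 0.5854 -0.0731  0.1577] grasp [ 0.5828 -0.0714  0.2012] z [ 0.061 -0.038 -0.997] tilt 4.1 lean az -32.0 x az -168.3 q [-0.259  0.237  1.612 -0.022  1.225 -2.026] w 0.0499 F 0.0
4325 [291. 182.] [ 0.5807 -0.069 ] [0.1695 0.0201] 11.8 0.0505
4520 [385. 179.] [0.5592 0.0081] [0.1594 0.0205] 11.9 0.0508
3911 [200. 173.] [ 0.5898 -0.1484] [0.1544 0.0206] 11.9 0.0503
0 [0.07 0.06 0.12] 0.0
```

View pics/w2.png

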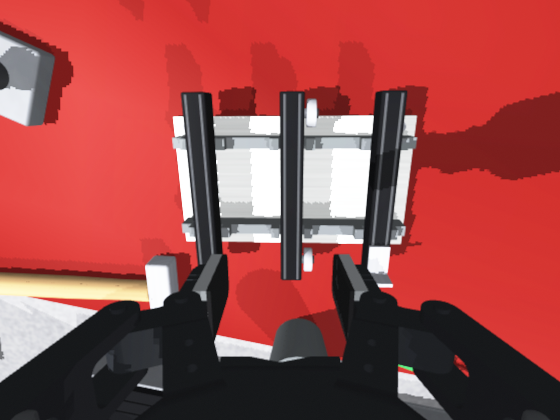

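The wrist picture shows the roller rail upright at column 291 (rows 92-280), with its rollers at (312,112) and (308,260), midway between the open fingers. Descending.

Run:
```python
from h import *
st,M,G=tell()
plan(np.array([.581,-.0702,.08])-G,0,1)
plan([0,0,-.042],0,1)
```

```text
t 8.5833 tcp [ 0.5854 -0.0734  0.1576] grasp [ 0.5828 -0.0717  0.2011] z [ 0.06  -0.038 -0.997] tilt 4.1 lean az -32.1 x az -168.5 q [-0.259  0.237  1.612 -0.022  1.225 -2.023] w 0.0498 F 0.0
0 [ 0.77  0.78 12.07] 0.0
0 [0.22 0.21 4.19] 0.0
```

Call:
apply_moves([
  [5,[0.2,0.2,4],0],
  [5,[0.5,0.5,8],0],
  [5,[0.8,0.8,11],0],
  [5,[0.8,0.8,12.1],0],
  [5,[0.8,0.8,12.1],0],
])

```text
t: 9.0
position: [0.5791, -0.071, 0.0315]
ee_rot: [0.024, -0.101, 0.994, -0.02]
ft_force: [-0.5, -0.4, -0.6]
width: 0.0499
finger_force: 0.0
```

Call:
apply_moves([
  [5,[0.1,0.1,2],0],
  [5,[0.2,0.2,3.5],0],
  [5,[0.2,0.2,4.2],0],
  [5,[0.2,0.2,4.2],0],
])

```text
t: 9.33
position: [0.5825, -0.0714, -0.0066]
ee_rot: [0.027, -0.102, 0.994, -0.022]
ft_force: [-1.0, -0.8, 0.2]
width: 0.0497
finger_force: 0.0
```

Call:
apply_moves([
  [1,[0,0,0],0],
  [1,[0,0,0],0],
  [1,[0,0,0],0],
  [1,[0,0,0],0],
  [1,[0,0,0],0],
], newtons=100)

```text
t: 9.75
position: [0.5837, -0.0715, -0.0048]
ee_rot: [0.029, -0.103, 0.994, -0.022]
ft_force: [-0.3, -0.6, 5.9]
width: 0.0184
finger_force: 97.7
```

Call:
apply_moves([
  [1,[-0.1,-0.1,-2],0],
  [1,[-0.3,-0.3,-5],0],
  [1,[-0.4,-0.4,-9],0],
  [1,[-0.6,-0.6,-13],0],
  [1,[-0.8,-0.8,-17],0],
])

```text
t: 10.17
position: [0.5803, -0.0703, 0.1645]
ee_rot: [0.026, -0.103, 0.994, -0.021]
ft_force: [1.0, -0.2, -1.7]
width: 0.019
finger_force: 97.6
```

Call:
apply_moves([
  [1,[-0.1,-0.1,-3],0],
  [1,[-0.3,-0.3,-6],0],
  [1,[-0.3,-0.3,-8],0],
])

```text
t: 10.42
position: [0.5814, -0.0703, 0.2476]
ee_rot: [0.029, -0.103, 0.994, -0.022]
ft_force: [-0.3, -0.2, -1.5]
width: 0.0187
finger_force: 97.6
```

Run:
```python
from h import *
st,M,G=tell()
s=arm.snapshot("wrist"); save("w3.png",s["pixels"])
c=np.radians(82.4)
plan(np.array([.25,.25,.25])-G,0,3)
```

```text
t 10.4167 tcp [ 0.5814 -0.0703  0.2476] grasp [ 0.5786 -0.0686  0.2911] z [ 0.063 -0.038 -0.997] tilt 4.2 lean az -31.2 x az -168.1 q [-0.256  0.152  1.522 -0.021  1.396 -2.03 ] w 0.0187 F 97.6
0 [ 8.58 12.69  0.18] 0.0
1 [ 8.58 12.69  0.18] 0.0
2 [ 8.58 12.69  0.18] 0.0
```

View pics/w3.png

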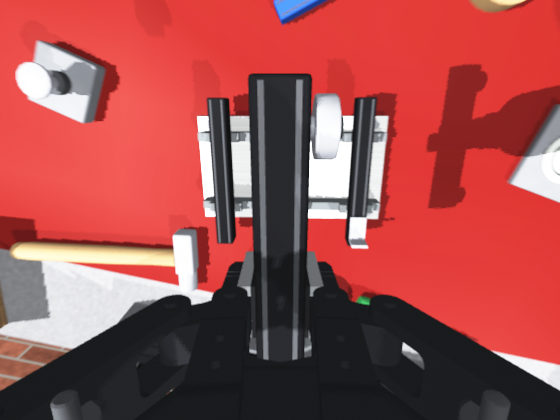

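Run:
```python
from h import *
st,M,G=tell(); R=Rst(st)
P=[G,[.47,.04,.28],[.36,.15,.27],[.25,.26,.27],[.17,.43,.27],[.08,.60,.27],[0,.76,.27]]
for i in range(6):
    print(np.round(R.inv().apply(np.subtract(P[i+1],P[i]))*100,1))
    if i==0: R=R*Ro.from_rotvec([0,0,.34])
```

```text
t 10.4667 tcp [ 0.5834 -0.0706  0.2516] grasp [ 0.5803 -0.0689  0.2951] z [ 0.07  -0.04  -0.997] tilt 4.6 lean az -29.8 x az -168.0 q [-0.255  0.149  1.518 -0.021  1.397 -2.03 ] w 0.0187 F 97.6
[ 8.6 13.   0.3]
[12.4  9.5 -0.2]
[12.3  9.4 -1.2]
[10.1 15.8 -1.2]
[11.1 15.6 -1.3]
[10.  14.8 -1.2]
```

Call:
apply_moves([
  [1,[2.2,3.2,0],0.1],
  [1,[4.4,6.5,0.1],0.2],
  [1,[6.6,9.8,0.2],0.3],
  [1,[8.6,13,0.3],0.34],
  [1,[8.6,13,0.3],0.34],
])

```text
t: 10.88
position: [0.463, 0.0435, 0.2264]
ee_rot: [0.026, 0.065, 0.997, -0.015]
ft_force: [-0.1, -1.1, -1.1]
width: 0.0185
finger_force: 98.0
```

Call:
apply_moves([
  [1,[3,2.4,0],0],
  [1,[6,4.7,0],0],
  [1,[9,7,0],0],
  [1,[12.4,9.5,-0.2],0],
])

```text
t: 11.22
position: [0.3582, 0.1496, 0.2198]
ee_rot: [0.029, 0.067, 0.997, -0.017]
ft_force: [-0.3, 1.0, -0.6]
width: 0.0185
finger_force: 98.2
```

Call:
apply_moves([
  [1,[3,2.4,-0.3],0],
  [1,[6,4.7,-0.6],0],
  [1,[9,7,-0.9],0],
  [1,[12.3,9.4,-1.2],0],
])

```text
t: 11.55
position: [0.2486, 0.2594, 0.2222]
ee_rot: [0.03, 0.067, 0.997, -0.017]
ft_force: [0.5, 1.5, -0.7]
width: 0.0186
finger_force: 98.2
```

Call:
apply_moves([
  [1,[2,3.2,-0.2],0],
  [1,[4,6.4,-0.4],0],
  [1,[6,9.6,-0.7],0],
  [1,[8,12.8,-1],0],
  [1,[10.1,15.8,-1.2],0],
])

```text
t: 11.97
position: [0.1692, 0.4305, 0.2231]
ee_rot: [0.03, 0.066, 0.997, -0.017]
ft_force: [1.0, 0.6, -2.1]
width: 0.0191
finger_force: 98.2
```

Call:
apply_moves([
  [1,[2.2,3.1,-0.2],0],
  [1,[4.4,6.2,-0.5],0],
  [1,[6.6,9.3,-0.8],0],
  [1,[8.8,12.4,-1],0],
  [1,[11.1,15.6,-1.3],0],
])

```text
t: 12.38
position: [0.0796, 0.5994, 0.2236]
ee_rot: [0.03, 0.066, 0.997, -0.018]
ft_force: [0.6, -0.2, -1.8]
width: 0.0187
finger_force: 98.2
```

Call:
apply_moves([
  [1,[2,3,-0.2],0],
  [1,[4,6,-0.4],0],
  [1,[6,9,-0.7],0],
  [1,[8,12,-1],0],
  [1,[10,14.8,-1.2],0],
])

```text
t: 12.8
position: [0.0001, 0.7599, 0.2248]
ee_rot: [0.03, 0.066, 0.997, -0.018]
ft_force: [0.5, 0.6, -1.7]
width: 0.0187
finger_force: 98.2
```

Run:
```python
from h import *
st,M,G=tell(); R=Rst(st)
print(R.inv().apply([0,.2,.0]),R.inv().apply([0,.2,.1]))
```

```text
t 12.8 tcp [1.000e-04 7.599e-01 2.248e-01] grasp [-0.0025  0.7616  0.2683] z [ 0.058 -0.039 -0.998] tilt 4.0 lean az -34.0 x az 172.5 q [ 1.485  0.629  0.926 -0.061  1.621  0.044] w 0.0187 F 98.2
[ 0.02612605  0.19813124 -0.00783855] [ 0.01985897  0.19501109 -0.10759319]
```

Call:
apply_moves([
  [1,[5,40,-10],0],
  [1,[5,40,-10],0],
  [1,[5,40,-10],0],
  [1,[5,40,-10],0],
  [1,[5,40,-10],0],
])

```text
t: 13.22
position: [0.0008, 0.8883, 0.2285]
ee_rot: [0.029, 0.065, 0.997, -0.017]
ft_force: [0.6, -4.2, -7.4]
width: 0.0184
finger_force: 101.1
```

Call:
apply_moves([
  [1,[5,40,-10],0],
  [1,[5,40,-10],0],
  [1,[5,40,-10],0],
  [1,[5,40,-10],0],
  [1,[5,40,-10],0],
])

```text
t: 13.63
position: [0.0034, 0.9095, 0.2378]
ee_rot: [0.028, 0.065, 0.997, 0.016]
ft_force: [-0.5, 0.9, -1.3]
width: 0.0188
finger_force: 101.1
```

Run:
```python
from h import *
tell()
```

```text
t 13.6333 tcp [0.0034 0.9095 0.2378] grasp [9.000e-04 9.083e-01 2.813e-01] z [ 0.058  0.028 -0.998] tilt 3.7 lean az 25.9 x az 172.4 q [ 1.493  1.036  0.225 -0.058  1.847  0.037] w 0.0188 F 101.1
```

Call:
apply_moves([
  [1,[5,40,0],0],
  [1,[5,40,0],0],
  [1,[5,40,0],0],
  [1,[5,40,0],0],
  [1,[5,40,0],0],
])

```text
t: 14.05
position: [0.0068, 0.9331, 0.1944]
ee_rot: [0.027, 0.065, 0.997, 0.031]
ft_force: [-0.3, 0.5, -1.8]
width: 0.0188
finger_force: 101.1
```

Run:
```python
from h import *
tell()
```

```text
t 14.05 tcp [0.0068 0.9331 0.1944] grasp [0.0043 0.9305 0.2379] z [ 0.058  0.059 -0.997] tilt 4.8 lean az 45.5 x az 172.5 q [ 1.49   1.083  0.226 -0.054  1.768  0.037] w 0.0188 F 101.1
```

Call:
apply_moves([
  [1,[5,40,-20],0],
  [1,[5,40,-20],0],
  [1,[5,40,-20],0],
  [1,[5,40,-20],0],
  [1,[5,40,-20],0],
])

```text
t: 14.47
position: [0.005, 0.9336, 0.2387]
ee_rot: [0.026, 0.064, 0.996, 0.051]
ft_force: [0.4, -0.8, -1.1]
width: 0.0185
finger_force: 101.1
```

Run:
```python
from h import *
tell()
```

```text
t 14.4667 tcp [0.005  0.9336 0.2387] grasp [0.0025 0.9293 0.282 ] z [ 0.058  0.098 -0.993] tilt 6.6 lean az 59.3 x az 172.5 q [ 1.491  1.036  0.225 -0.052  1.777  0.036] w 0.0185 F 101.1
```

Call:
apply_moves([
  [1,[5,40,-40],0],
  [1,[5,40,-40],0],
  [1,[5,40,-40],0],
  [1,[5,40,-40],0],
  [1,[5,40,-40],0],
])

```text
t: 14.88
position: [0.0005, 0.9117, 0.3252]
ee_rot: [0.025, 0.064, 0.995, 0.067]
ft_force: [-0.7, 0.3, -1.8]
width: 0.0188
finger_force: 101.1
```

Call:
apply_moves([
  [1,[5,40,0],0],
  [1,[5,40,0],0],
  [1,[5,40,0],0],
  [1,[5,40,0],0],
  [1,[5,40,0],0],
])

```text
t: 15.3
position: [0.0038, 0.9396, 0.2813]
ee_rot: [0.024, 0.063, 0.994, 0.081]
ft_force: [0.3, -0.1, -2.0]
width: 0.0185
finger_force: 101.1
```

Call:
apply_moves([
  [1,[5,40,-30],0],
  [1,[5,40,-30],0],
  [1,[5,40,-30],0],
  [1,[5,40,-30],0],
  [1,[5,40,-30],0],
])

```text
t: 15.72
position: [-0.0001, 0.9229, 0.355]
ee_rot: [0.023, 0.063, 0.993, 0.101]
ft_force: [0.3, -0.5, -1.5]
width: 0.0186
finger_force: 101.1
```

Run:
```python
from h import *
tell()
```

```text
t 15.7167 tcp [-1.000e-04  9.229e-01  3.550e-01] grasp [-0.0027  0.9143  0.3976] z [ 0.058  0.197 -0.979] tilt 11.9 lean az 73.6 x az 172.6 q [ 1.493  0.909  0.225 -0.044  1.804  0.034] w 0.0186 F 101.1
```

Call:
apply_moves([
  [1,[5,40,-10],0],
  [1,[5,40,-10],0],
  [1,[5,40,-10],0],
  [1,[5,40,-10],0],
  [1,[5,40,-10],0],
])

```text
t: 16.13
position: [0.0005, 0.9347, 0.3537]
ee_rot: [0.022, 0.062, 0.991, 0.116]
ft_force: [-0.5, -0.2, -1.2]
width: 0.0189
finger_force: 101.1
```

Call:
apply_moves([
  [1,[5,40,-20],0],
  [1,[5,40,-20],0],
  [1,[5,40,-20],0],
  [1,[5,40,-20],0],
  [1,[5,40,-20],0],
])

```text
t: 16.55
position: [-0.0016, 0.9279, 0.3947]
ee_rot: [0.021, 0.061, 0.989, 0.134]
ft_force: [0.3, -0.3, -1.3]
width: 0.0181
finger_force: 101.1
```

Call:
apply_moves([
  [1,[5,40,-10],0],
  [1,[5,40,-10],0],
  [1,[5,40,-10],0],
  [1,[5,40,-10],0],
  [1,[5,40,-10],0],
])

```text
t: 16.97
position: [-0.0015, 0.9374, 0.3993]
ee_rot: [0.02, 0.061, 0.987, 0.15]
ft_force: [-0.2, -0.4, -1.3]
width: 0.0187
finger_force: 101.1
```

Call:
apply_moves([
  [1,[5,40,-10],0],
  [1,[5,40,-10],0],
  [1,[5,40,-10],0],
  [1,[5,40,-10],0],
  [1,[5,40,-10],0],
])

```text
t: 17.38
position: [-0.0019, 0.9442, 0.4125]
ee_rot: [0.018, 0.06, 0.984, 0.168]
ft_force: [0.1, -0.2, -1.0]
width: 0.0185
finger_force: 101.1
```

Run:
```python
from h import *
tell()
```

```text
t 17.3833 tcp [-0.0019  0.9442  0.4125] grasp [-0.0044  0.9299  0.4536] z [ 0.056  0.328 -0.943] tilt 19.4 lean az 80.2 x az 172.9 q [ 1.492  0.855  0.226 -0.031  1.723  0.034] w 0.0185 F 101.1
```

Call:
apply_moves([
  [1,[5,40,-5],0],
  [1,[5,40,-5],0],
  [1,[5,40,-5],0],
  [1,[5,40,-5],0],
  [1,[5,40,-5],0],
])

```text
t: 17.8
position: [-0.0016, 0.958, 0.4108]
ee_rot: [0.017, 0.059, 0.981, 0.184]
ft_force: [-0.5, 0.5, -2.1]
width: 0.0188
finger_force: 101.1
```

Call:
apply_moves([
  [1,[5,40,-5],0],
  [1,[5,40,-5],0],
  [1,[5,40,-5],0],
  [1,[5,40,-5],0],
  [1,[5,40,-5],0],
])

```text
t: 18.22
position: [-0.0016, 0.9688, 0.4167]
ee_rot: [0.016, 0.059, 0.977, 0.202]
ft_force: [-0.6, -1.2, -1.3]
width: 0.0188
finger_force: 101.1
```

Call:
apply_moves([
  [1,[5,40,-5],0],
  [1,[5,40,-5],0],
  [1,[5,40,-5],0],
  [1,[5,40,-5],0],
  [1,[5,40,-5],0],
])

```text
t: 18.63
position: [-0.002, 0.9769, 0.4272]
ee_rot: [0.015, 0.058, 0.974, 0.22]
ft_force: [-0.4, 0.1, -1.6]
width: 0.0188
finger_force: 101.1
```

Call:
apply_moves([
  [1,[5,40,-5],0],
  [1,[5,40,-5],0],
  [1,[5,40,-5],0],
  [1,[5,40,-5],0],
  [1,[5,40,-5],0],
])

```text
t: 19.05
position: [-0.0028, 0.9829, 0.4419]
ee_rot: [0.014, 0.057, 0.97, 0.237]
ft_force: [-0.3, 0.4, -1.3]
width: 0.0186
finger_force: 101.1
```

Run:
```python
from h import *
tell()
```

```text
t 19.05 tcp [-0.0028  0.9829  0.4419] grasp [-0.0051  0.9629  0.4806] z [ 0.054  0.459 -0.887] tilt 27.5 lean az 83.3 x az 173.3 q [ 1.492  0.842  0.226 -0.018  1.594  0.034] w 0.0186 F 101.1
```

Call:
apply_moves([
  [1,[5,40,-5],0],
  [1,[5,40,-5],0],
  [1,[5,40,-5],0],
  [1,[5,40,-5],0],
])

```text
t: 19.38
position: [-0.0036, 0.9877, 0.4584]
ee_rot: [0.013, 0.056, 0.965, 0.255]
ft_force: [-0.6, -0.6, -0.7]
width: 0.0186
finger_force: 101.1
```

Call:
apply_moves([
  [1,[0,-4,0],0],
  [1,[0,-8,0],0],
  [1,[0,-12,0],0],
  [1,[0,-12,0],0],
])

```text
t: 19.72
position: [-0.0161, 0.8817, 0.3964]
ee_rot: [0.013, 0.056, 0.966, 0.253]
ft_force: [-0.2, 1.6, -1.5]
width: 0.0185
finger_force: 101.2
```

Run:
```python
from h import *
st,M,G=tell(); R=Rst(st)
P=[G,[.0,.74,.41],[.12,.60,.38],[.22,.45,.35],[.31,.31,.32],[.38,.19,.28]]
for i in range(5): print(np.round(R.inv().apply(np.subtract(P[i+1],P[i]))*100,1),np.linalg.norm(np.subtract(P[i+1],P[i])).round(3))
```

```text
t 19.7167 tcp [-0.0161  0.8817  0.3964] grasp [-0.0184  0.8604  0.4344] z [ 0.053  0.488 -0.871] tilt 29.4 lean az 83.8 x az 173.4 q [ 1.498  0.462  0.916 -0.018  1.251  0.045] w 0.0185 F 101.2
[ -3.2 -11.4  -3.6] 0.124
[-13.5 -12.4  -3.6] 0.187
[-11.7 -13.4  -4.2] 0.183
[-10.6 -12.7  -3.7] 0.169
[ -8.4 -11.6  -2. ] 0.145
```

Call:
apply_moves([
  [1,[-1,-4,-1.2],0],
  [1,[-2,-7.6,-2.4],0],
  [1,[-3.2,-11.4,-3.6],0],
  [1,[-3.2,-11.4,-3.6],0],
])

```text
t: 20.05
position: [0.0021, 0.7527, 0.3633]
ee_rot: [0.013, 0.057, 0.968, 0.244]
ft_force: [-0.3, -0.5, -4.3]
width: 0.0189
finger_force: 101.2
```

Call:
apply_moves([
  [1,[-2.7,-2.5,-0.7],0],
  [1,[-5.4,-5,-1.4],0],
  [1,[-8.1,-7.5,-2.1],0],
  [1,[-10.8,-10,-2.8],0],
  [1,[-13.5,-12.4,-3.6],0],
])

```text
t: 20.47
position: [0.1225, 0.6224, 0.3433]
ee_rot: [0.013, 0.056, 0.965, 0.254]
ft_force: [1.2, 0.0, -2.1]
width: 0.0184
finger_force: 101.0
```

Call:
apply_moves([
  [1,[-2.4,-2.7,-0.8],0],
  [1,[-4.8,-5.4,-1.6],0],
  [1,[-7.2,-8.1,-2.4],0],
  [1,[-9.6,-10.8,-3.3],0],
  [1,[-11.7,-13.4,-4.2],0],
])

```text
t: 20.88
position: [0.2232, 0.4725, 0.3139]
ee_rot: [0.014, 0.056, 0.965, 0.255]
ft_force: [0.8, -1.0, -1.2]
width: 0.019
finger_force: 101.0
```

Run:
```python
from h import *
st,M,G=tell(); R=Rst(st)
P=[G,[.31,.31,.32],[.38,.19,.28],[.46,.215,.23],[.498,.2515,.172]]
for i in range(4): print(np.round(R.inv().apply(np.subtract(P[i+1],P[i]))*100,1),np.linalg.norm(np.subtract(P[i+1],P[i])).round(3))
```

```text
t 20.8833 tcp [0.2232 0.4725 0.3139] grasp [0.2208 0.4511 0.3518] z [ 0.055  0.49  -0.87 ] tilt 29.6 lean az 83.6 x az 173.4 q [ 0.745 -0.313  1.906  0.359  1.168 -0.789] w 0.019 F 101.0
[-10.5 -12.9  -3.7] 0.17
[ -8.3 -11.6  -2. ] 0.145
[-7.7  0.5  6. ] 0.098
[-3.4  0.7  7. ] 0.078
```

Call:
apply_moves([
  [1,[-2.4,-2.8,-0.8],0],
  [1,[-4.8,-5.6,-1.6],0],
  [1,[-7.2,-8.4,-2.4],0],
  [1,[-9,-11,-3.2],0],
  [1,[-10.5,-12.9,-3.7],0],
])

```text
t: 21.3
position: [0.3128, 0.3299, 0.2821]
ee_rot: [0.014, 0.057, 0.965, 0.254]
ft_force: [0.2, 0.2, -1.9]
width: 0.0188
finger_force: 101.0
```

Call:
apply_moves([
  [1,[-2,-3,-0.5],0],
  [1,[-4,-6,-1],0],
  [1,[-6,-9,-1.5],0],
  [1,[-8.3,-11.6,-2],0],
  [1,[-8.3,-11.6,-2],0],
])

```text
t: 21.72
position: [0.3845, 0.2077, 0.2406]
ee_rot: [0.015, 0.06, 0.966, 0.252]
ft_force: [-0.6, -0.0, -2.4]
width: 0.0188
finger_force: 101.2
```

Run:
```python
from h import *
st,M,G=tell(); R=Rst(st)
P=[G,[.46,.215,.23],[.498,.2515,.172]]
for i in range(2): print(np.round(R.inv().apply(np.subtract(P[i+1],P[i]))*100,1))
s=arm.snapshot("scene"); b=arm.snapshot("top")
save("hold1.png",np.hstack([cv2.resize(s["pixels"][40:240,220:420],(400,400)),cv2.resize(b["pixels"][120:280,80:240],(400,400))]))
for n,s in (("scene",s),("top",b)):
    w=cloud(s)
    for o in arm.outline_of(s,"roller_rail")[:3]:
        print(n,round(o["confidence"],2),np.round(o["xy"]),o["pixels"].sum(),np.nanmedian(w[o["pixels"]],0).round(3))
```

```text
t 21.7167 tcp [0.3845 0.2077 0.2406] grasp [0.382  0.1865 0.2786] z [ 0.058  0.486 -0.872] tilt 29.3 lean az 83.1 x az 172.9 q [-0.121 -0.26   2.016  0.518  1.41  -1.659] w 0.0188 F 101.2
[-7.4  0.9  6.1]
[-3.3  0.7  7.1]
scene 0.94 [263. 144.] 625 [0.307 0.307 0.017]
scene 0.77 [279. 124.] 376 [0.432 0.176 0.285]
scene 0.7 [213. 243.] 422 [ 0.376 -0.063  0.021]
top 0.84 [409. 274.] 569 [ 0.33  -0.381  0.022]
top 0.8 [201. 249.] 684 [0.398 0.187 0.291]
top 0.76 [309. 252.] 228 [ 0.392 -0.09   0.023]
```

View pics/hold1.png

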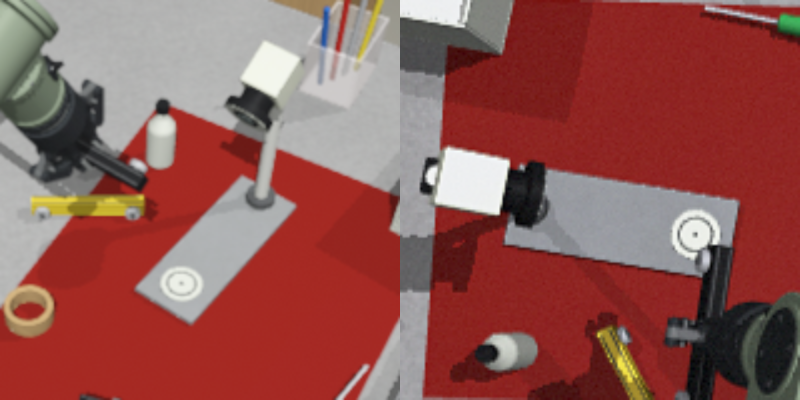

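In the crop the rail is held level above the table, with both rollers (right half, (703,260) and (683,395)) turned towards the lens. On to the focus point.

Call:
apply_moves([
  [1,[-2.5,0.3,2],0],
  [1,[-5,0.6,4],0],
  [1,[-7.4,0.9,6.1],0],
  [1,[-7.4,0.9,6.1],0],
])

```text
t: 22.25
position: [0.4592, 0.2439, 0.1892]
ee_rot: [0.01, 0.056, 0.966, 0.254]
ft_force: [-0.8, -0.9, -2.8]
width: 0.0189
finger_force: 101.0
```

Call:
apply_moves([
  [1,[-1.5,0.3,2.5],0],
  [1,[-2.5,0.5,5],0],
  [1,[-3.3,0.7,7.1],0],
  [1,[-3.3,0.7,7.1],0],
  [1,[-3.3,0.7,7.1],0],
])

```text
t: 22.67
position: [0.494, 0.2803, 0.1338]
ee_rot: [0.011, 0.055, 0.966, 0.254]
ft_force: [-0.4, 0.1, -1.6]
width: 0.0189
finger_force: 101.0
```

Run:
```python
from h import *
st,M,G=tell()
for n in ("scene","top","wrist"):
    s=arm.snapshot(n); w=cloud(s); P=s["pixels"]
    if n!="wrist": save(n+"_f.png",cv2.resize(P[60:240,220:440] if n=="scene" else P[120:280,80:260],None,fx=3,fy=3))
    o=[o for o in arm.outline_of(s,"roller_rail")]
    for q in o[:4]:
        p=w[q["pixels"]]; p=p[~np.isnan(p[:,0])]; p=p[np.linalg.norm(p-[.498,.2515,.172],axis=1)<.11]
        if len(p)<60: continue
        mu=p.mean(0); u,sv,v=np.linalg.svd(p-mu,full_matrices=False); d=v[0]*np.sign(v[0,0])
        e=(p-mu)@d; print(n,round(q["confidence"],2),np.round(q["xy"]),len(p),"mean",mu.round(4),"dir",d.round(3),"v2",v[1].round(3),v[2].round(3),"mid",(mu+d*(e.min()+e.max())/2).round(4),"len",np.ptp(e).round(3))
```

```text
t 22.6667 tcp [0.494  0.2803 0.1338] grasp [0.4919 0.259  0.1718] z [ 0.05   0.49  -0.871] tilt 29.5 lean az 84.2 x az 173.6 q [ 0.057  0.162  1.857  0.574  1.107 -1.659] w 0.0189 F 101.0
scene 0.74 [328. 152.] 299 mean [0.543  0.2483 0.1772] dir [ 0.998 -0.021 -0.061] v2 [0.056 0.758 0.649] [-0.033  0.651 -0.758] mid [0.5376 0.2484 0.1775] len 0.085
top 0.85 [183. 220.] 508 mean [0.4896 0.2569 0.185 ] dir [ 0.995 -0.088 -0.045] v2 [-0.089 -0.996 -0.016] [ 0.044 -0.02   0.999] mid [0.493  0.2566 0.1848] len 0.17
wrist 0.68 [284. 186.] 17653 mean [0.452  0.2563 0.1866] dir [ 0.989 -0.138 -0.059] v2 [-0.15  -0.905 -0.398] [-0.001 -0.402  0.916] mid [0.4645 0.2545 0.1858] len 0.112
```

View pics/scene_f.png

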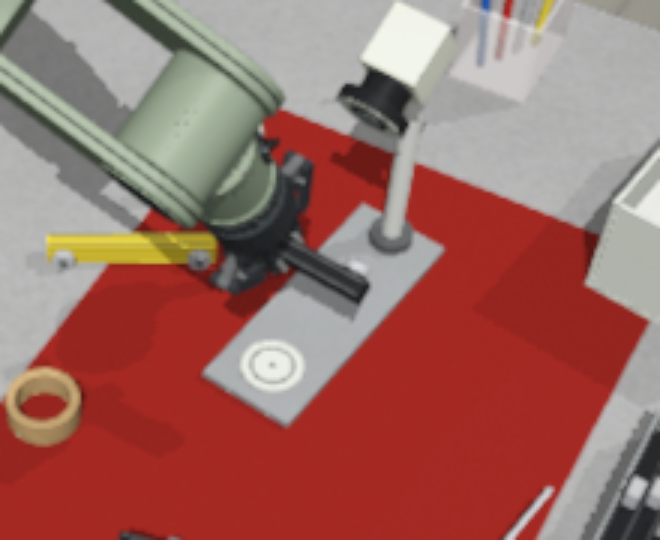

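View pics/top_f.png

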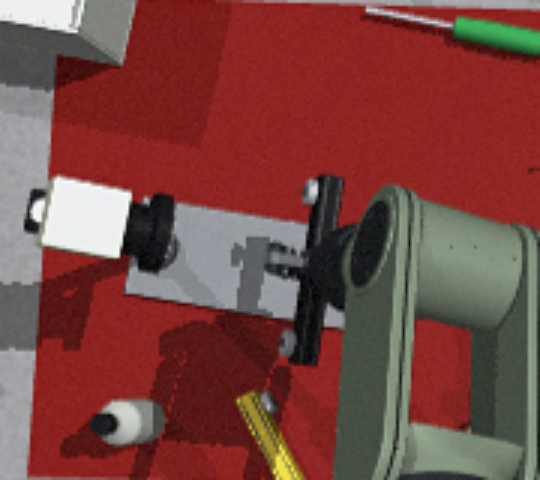

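The rail is within about 1 cm of the focus point. Its long axis is about 3° off level and 1–2° off in yaw, well inside tolerance. One small centring shift, then let it settle.

Call:
apply_moves([
  [1,[-0.3,-0.4,-0.2],0],
  [1,[-0.6,-0.8,-0.3],0],
  [1,[-0.6,-0.8,-0.3],0],
  [1,[-0.6,-0.8,-0.3],0],
  [1,[-0.6,-0.8,-0.3],0],
])

```text
t: 23.38
position: [0.5008, 0.2694, 0.1327]
ee_rot: [0.013, 0.057, 0.965, 0.254]
ft_force: [-0.6, -0.4, -1.7]
width: 0.0187
finger_force: 101.0
```

Call:
apply_moves([
  [1,[0,0,0],0],
  [1,[0,0,0],0],
  [1,[0,0,0],0],
  [1,[0,0,0],0],
  [1,[0,0,0],0],
])

```text
t: 23.8
position: [0.5007, 0.2698, 0.1327]
ee_rot: [0.013, 0.056, 0.965, 0.254]
ft_force: [-0.3, 0.0, -1.3]
width: 0.019
finger_force: 101.0
```

Run:
```python
from h import *
st,M,G=tell()
s=arm.snapshot("top"); w=cloud(s); q=arm.outline_of(s,"roller_rail")
for o in q[:4]:
    p=w[o["pixels"]]; p=p[~np.isnan(p[:,0])]; p=p[np.linalg.norm(p-[.498,.2515,.172],axis=1)<.11]
    if len(p)>200: print(p.mean(0).round(4),((p.max(0)+p.min(0))/2).round(4))
if abs(G-[.498,.2515,.172]).max()<.012 and st["finger_force"]>20: print(arm.close_job())
```

```text
t 23.8 tcp [0.5007 0.2698 0.1327] grasp [0.4984 0.2484 0.1707] z [ 0.053  0.489 -0.87 ] tilt 29.5 lean az 83.8 x az 173.4 q [ 0.035  0.17   1.851  0.574  1.113 -1.677] w 0.019 F 101.0
[0.493  0.2471 0.1823] [0.4981 0.2504 0.195 ]
the job is handed in; nothing more can be done
None
```

The job is handed in, with no verdict returned: I pressed the plunger to its stop, and the arm holds the roller rail still about 4 mm from the focus point by my measurements, rollers facing the lens at about 29.5° and about 3° off level.

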